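# Find the bin lid whose friction hinge still holds

### The job

One of the two cream-white potato bins has a worn lid hinge. Find the lid that stays where you let go of it: lift it by its handle to about 45 degrees and take your hand right away for a second or two to see that it holds by itself; then prove the hinge by pressing one fingertip or the closed fingers square on the black pad of that lid with a steady 6 to 8 N for about a second, never more than 14 N on either bin's pad. Leave that lid standing open at about 45 degrees and the worn one shut, touch nothing at the end, and leave the potatoes, bowl, mug and peeler where they are.

Things in the scene. Friction and masses are not known exactly. Their poses are not given: they have to be found in the camera images.
- bin_a: cream-white steel ingredient bin (holding potatoes) fixed to the worktop, 190 x 180 mm, 115 mm high, with a flat 6 mm aluminium lid; its twin is bin_b. They stand side by side, swapping places from run to run; one has a sound friction hinge and the other a worn one, and they look alike. Origin: centre of its underside; x towards its front (away from the robot, where the handle is), y along the hinge, z up
- lid_a (a joint): angle of the lid of bin_a, rad: 0 shut, grows as the front edge is lifted up and back towards the robot, stop at 1.3 (45 degrees is 0.785). The lid weighs about 0.3 to 0.5 kg. A sound hinge needs about 10 to 13 N at the handle to move it and holds any angle; a worn hinge takes only about 1 to 4 N and lets the lid sink shut by itself in one or two seconds
- lid_a_handle (a point): middle of the dark round handle bar of the lid of bin_a: bar 12 mm thick, 110 mm long along the bin's y, joined to the lid by a 10 mm post at each end; with the lid shut it stands 156 mm above the worktop, 41 mm above the lid's lower face and 15 mm out beyond the bin's front wall. 205 mm from the hinge line along the lid and 41 mm off it. Moves with the lid. Can be pinched from above across the bar; the round bar can turn between the fingers while the lid swings
- lid_a_hinge (a point): middle of the hinge line of the lid of bin_a (on the bin's upper rim on the robot's side, 115 mm up, parallel to the bin's y)
- pad_a: round black rubber pad, 60 mm across and 6 mm thick, fixed in the middle of the lid of bin_a, 90 mm from the hinge line. Origin: centre of its outer (top) face; z is the outward normal (straight up with the lid shut, leaning back towards the robot as the lid opens). Hardly gives: less than 1 mm in all at 10 N. With a sound hinge the lid starts to slip shut at about 16 to 19 N pushed square on the pad
- bin_b: cream-white steel ingredient bin (holding potatoes) fixed to the worktop, 190 x 180 mm, 115 mm high, with a flat 6 mm aluminium lid; its twin is bin_a. They stand side by side, swapping places from run to run; one has a sound friction hinge and the other a worn one, and they look alike. Origin: centre of its underside; x towards its front (away from the robot, where the handle is), y along the hinge, z up
- lid_b (a joint): angle of the lid of bin_b, rad: 0 shut, grows as the front edge is lifted up and back towards the robot, stop at 1.3 (45 degrees is 0.785). The lid weighs about 0.3 to 0.5 kg. A sound hinge needs about 10 to 13 N at the handle to move it and holds any angle; a worn hinge takes only about 1 to 4 N and lets the lid sink shut by itself in one or two seconds
- lid_b_handle (a point): middle of the dark round handle bar of the lid of bin_b: bar 12 mm thick, 110 mm long along the bin's y, joined to the lid by a 10 mm post at each end; with the lid shut it stands 156 mm above the worktop, 41 mm above the lid's lower face and 15 mm out beyond the bin's front wall. 205 mm from the hinge line along the lid and 41 mm off it. Moves with the lid. Can be pinched from above across the bar; the round bar can turn between the fingers while the lid swings
- lid_b_hinge (a point): middle of the hinge line of the lid of bin_b (on the bin's upper rim on the robot's side, 115 mm up, parallel to the bin's y)
- pad_b: round black rubber pad, 60 mm across and 6 mm thick, fixed in the middle of the lid of bin_b, 90 mm from the hinge line. Origin: centre of its outer (top) face; z is the outward normal (straight up with the lid shut, leaning back towards the robot as the lid opens). Hardly gives: less than 1 mm in all at 10 N. With a sound hinge the lid starts to slip shut at about 16 to 19 N pushed square on the pad
- potato_1: loose potato, a bystander, 86 x 60 x 60 mm, origin at its underside
- potato_2: loose potato, a bystander, 86 x 60 x 60 mm, origin at its underside
- potato_3: loose potato, a bystander, 86 x 60 x 60 mm, origin at its underside
- bowl: loose steel bowl, a bystander, 150 mm across, 65 mm high, origin at its underside
- mug: loose blue mug, a bystander, 76 mm across, 90 mm high, origin at its underside
- peeler: loose yellow-handled peeler lying flat, a bystander, 130 mm long, 50 mm wide head, origin near its head, x towards the head

How it is judged (in metres and radians):
On the way, in this order (a step that is already met when the one before it is completed fails the run):
1. the lid with the sound hinge stands by itself at about 45 degrees (34 to 56), still and untouched, for 0.6 s (((value of joint lid_a between 0.6 and 0.98 rad and velocity of joint lid_a between -0.03 and 0.03 rad/s and contact force between each of the fingers, the arm and bin_a below 0.1 N) or (value of joint lid_b between 0.6 and 0.98 rad and velocity of joint lid_b between -0.03 and 0.03 rad/s and contact force between each of the fingers, the arm and bin_b below 0.1 N))), for 0.6 s.
2. its pad is pressed by the fingers with 5 to 9 N for 0.5 s on end, the lid staying at 34 to 56 degrees (((value of joint lid_a between 0.6 and 0.98 rad and velocity of joint lid_a between -0.03 and 0.03 rad/s and contact force between the fingers and pad_a between 5 and 9 N) or (value of joint lid_b between 0.6 and 0.98 rad and velocity of joint lid_b between -0.03 and 0.03 rad/s and contact force between the fingers and pad_b between 5 and 9 N))), for 0.5 s.
At the end, for the whole second after the job is handed in: The lid with the sound hinge stands still and untouched at 34 to 56 degrees (0.60 to 0.98 rad), the worn lid is shut (under 0.08 rad) and untouched (((value of joint lid_a between 0.6 and 0.98 rad and velocity of joint lid_a between -0.03 and 0.03 rad/s and contact force between each of the fingers, the arm and bin_a below 0.1 N and value of joint lid_b below 0.08 rad and contact force between each of the fingers, the arm and bin_b below 0.1 N) or (value of joint lid_b between 0.6 and 0.98 rad and velocity of joint lid_b between -0.03 and 0.03 rad/s and contact force between each of the fingers, the arm and bin_b below 0.1 N and value of joint lid_a below 0.08 rad and contact force between each of the fingers, the arm and bin_a below 0.1 N))).
It fails at once if either black pad loaded with more than 14 N (contact force between anything else and pad_a above 14 N or contact force between anything else and pad_b above 14 N).
It fails at once if a potato, the bowl, the mug or the peeler moved by more than 30 mm (distance of any of potato_1, potato_2, potato_3, bowl, mug, peeler from where it was at the start of the episode above 0.03 m).
It also fails if it takes over 72 s, if anything falls off the work surface, if the arm or the gripper's body presses on something with over 40 N, if the wrist force passes 120 N, or if a joint passes its speed limit or range.

### The arm

A 6-joint arm with a two-finger parallel gripper is mounted at the origin on the work surface. World frame = base frame: x ahead of the robot, y to its left, z up, the work surface at z = 0. Lengths are in m, angles in degrees, forces in N, time in s.
With the tool pointing down it reaches from about 0.275 to 0.75 m from the base axis. Payload 10.2 kg.
Tool frame: the origin (TCP) lies between the finger pads; the fingertips stand 22 mm ahead of it and the grasp point (between the pads) lies 3 mm ahead of it; z points along the fingers, y is the line along which they close (so a half turn about z gives the same grasp; the last joint's range is limited). The gripper opens to 85 mm and grips with 20 to 120 N. Pads are 22 mm wide; open, the fingers measure 114 mm over their backs; the gripper's body (76 mm by 85 mm) begins 54 mm behind the grasp point. The pads swing forward as they close: fully open they stand 13 mm farther back than shut.
Start: joints at [63.805, 17.928, 85.812, -0, 76.261, -12.8], TCP at [0.122, 0.511, 0.253] pointing down, gripper open.
Joint ranges: [-168.41, 168.41], [-55.51, 124.54], [10.69, 146.95], [-70.63, 250.63], [1, 178], [-165.06, 165.06]. Speed limits (degrees/s): [136.94, 136.94, 172.46, 180, 180, 180].

### API

Orientations are given as [roll, pitch, yaw] about the fixed x, y, z axes, in that order (R = Rz(yaw) Ry(pitch) Rx(roll)).
In Python, from plant import arm, gripper_to, ik, status, grab_frame, camera_params gives the robot as it stands. Calls block until the motion is done:
- arm.movep(position, orientation): joint-space move of the TCP to a pose.
- arm.line_to(position, attitude=None, speed=0.15, f_stop=None): straight line of the TCP; attitude=None keeps the orientation; speed is the mean speed in m/s. With f_stop (N) it stops when the force on the tool has changed by that much, and returns True; else False.
- arm.move_joints(angles): joint-space move.
- gripper_to(opening): opening from 0.0 (shut) to 1.0 (fully open); the grip force is fixed at half the most; returns when the fingers have stopped.
- arm.hold(seconds).
- ik(position, orientation): joint angles nearest the present ones, or None.
- status.get_state(): the state.
- grab_frame(name): name is "side" or "top"; returns the picture (400x640x3 uint8, red, green, blue); there is no depth.
- camera_params(name): a dict with "mtx" (3x3 intrinsics, pixels), "origin" and "rotation" of the camera in the world. Camera axes: x right, y down, z forward; pixel columns grow to the right and rows downward; lengths in m; the calibration is good to about 2 mm. A picture is of the moment at which its call begins. camera_params takes no time and is no camera call.
A pose or a line that the arm cannot do raises arm.MotionError and nothing moves.
- arm.sign_off(): hands the job in; it is judged then, once.
The state is a dict: "time": time; "joints": joint angles; "joint_velocities": joint speeds; "joint_efforts": joint torques, N m; "tool_pos": TCP position; "tool_rot": TCP orientation; "contact_force": force on the tool from outside, world axes, zero at the start; "moment": the same for the moment, N m; "finger_gap": opening from 0.0 (shut) to 1.0 (fully open); "grasp_force": force on a finger pad.
Only numpy, scipy, OpenCV 4.12 (cv2) and the standard library are available. Lean on these libraries where they do the work, as an engineer would, in place of code of your own. Each camera call takes 0.05 s, during which the arm holds its last target. There are 200 camera calls.

## Working session

There is one attempt and no reset: what is moved stays moved. The work goes in short steps, each a Python script; the robot and the scene stay as the last script left them, time stands still between calls to the robot, and variables do not carry over. Pictures are saved under pics/ and viewed, at most 10 in all, crops included, and the job is handed in when it is done.

```bash
mkdir -p pics; python3 - <<'E'
from plant import *
import cv2
for n in("top","side"):
    cv2.imwrite(f"pics/{n}0.png",grab_frame(n)[:,:,::-1]); print(n,camera_params(n))
print(status.get_state())
E
ls
```

```text
top {'mtx': array([[396.73536804,   0.        , 325.05513642],
       [  0.        , 396.73536804, 199.11513838],
       [  0.        ,   0.        ,   1.        ]]), 'origin': array([ 0.42730857, -0.020065  ,  1.32782266]), 'rotation': array([-173.75368454,   -1.63212673,  -89.01763111])}
side {'mtx': array([[515.96863278,   0.        , 324.58860644],
       [  0.        , 515.96863278, 201.73381636],
       [  0.        ,   0.        ,   1.        ]]), 'origin': array([0.28580906, 1.10794092, 1.22483522]), 'rotation': array([-134.07576627,   -0.63982215, -166.60496969])}
{'time': 0.1, 'joints': array([ 6.38032940e+01,  1.79577353e+01,  8.58480535e+01, -7.56484353e-04,
        7.62613730e+01, -1.28003119e+01]), 'joint_velocities': array([ 0.01775985,  0.00968385, -0.22424332,  0.01976773,  0.0386327 ,
        0.06552713]), 'joint_efforts': array([ 4.00830206e-03, -4.12895823e+01, -2.60141587e+01, -7.17926105e-05,
        2.94971091e-03, -6.91971127e-05]), 'tool_pos': array([0.12156537, 0.51052997, 0.25278945]), 'tool_rot': array([-1.79934345e+02, -1.41635631e-02,  1.66603778e+02]), 'contact_force': array([ 0.41838578,  0.11905747, -0.05190414]), 'moment': array([-0.03284524, -0.03054886,  0.00736864]), 'grasp_force': 0.0, 'finger_gap': 0.9993344315925474}
pics
```

View pics/top0.png

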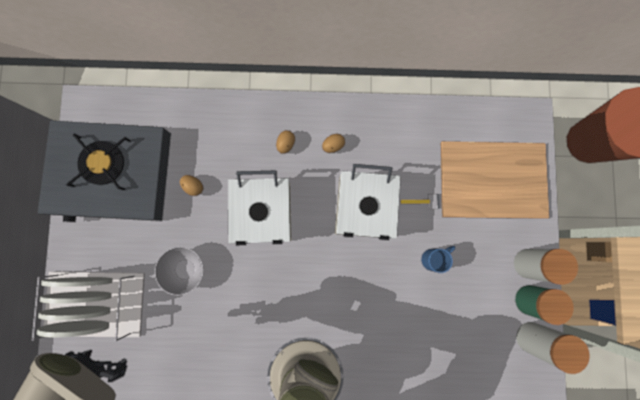

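View pics/side0.png

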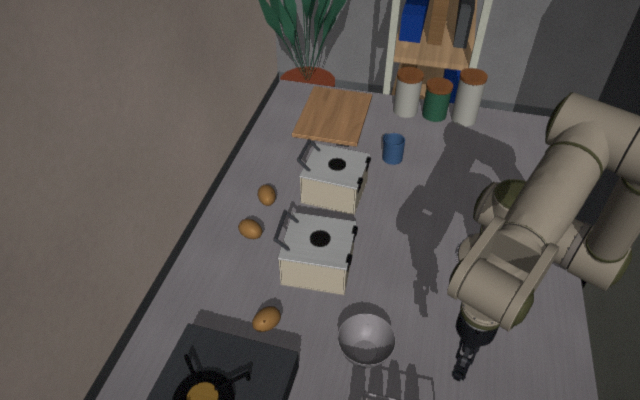

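The top view shows two bins, with pads near (259,211) and (369,205), handles at the top (away from the robot) and hinges at the bottom. The potatoes, mug, bowl and peeler are all clear of the handles. I'll enlarge the bins to read their positions.

```bash
python3 - <<'E'
import cv2
a=cv2.imread("pics/top0.png")[155:250,220:410]
cv2.imwrite("pics/c1.png",cv2.resize(a,None,fx=4.2,fy=4.2,interpolation=cv2.INTER_CUBIC))
E
cat > h.py <<'E'
import numpy as np
from scipy.spatial.transform import Rotation as R
from plant import *
def pix2w(n,uv,z):
    c=camera_params(n); d=R.from_euler('xyz',c['rotation'],degrees=True).as_matrix()@np.linalg.inv(c['mtx'])@[*uv,1]
    return c['origin']+d*(z-c['origin'][2])/d[2]
def w2pix(n,p):
    c=camera_params(n); q=c['mtx']@R.from_euler('xyz',c['rotation'],degrees=True).as_matrix().T@(np.array(p)-c['origin'])
    return q[:2]/q[2]
E
python3 -c "
from h import *
print(pix2w('top',(259,211),.127),pix2w('top',(369,205),.127),pix2w('side',(320,239),.127),pix2w('side',(337,164),.127))"
```

```text
[0.51919445 0.14700169 0.127     ] [ 0.54402193 -0.18642592  0.127     ] [0.5139137  0.15354741 0.127     ] [ 0.53830692 -0.18262337  0.127     ]
```

View pics/c1.png

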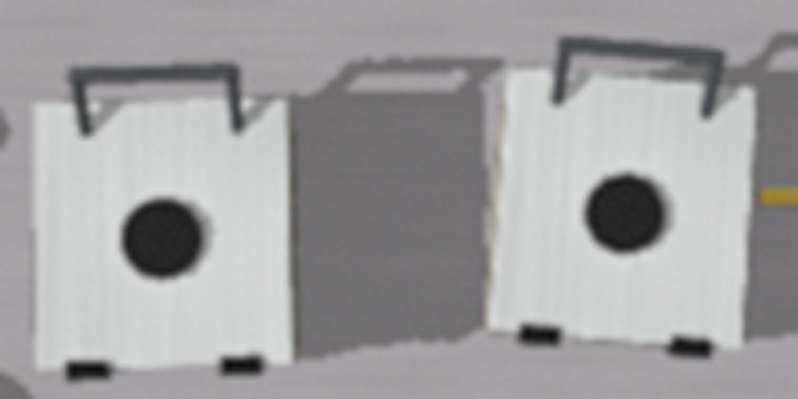

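In the crop, the pads are at (163,238) and (626,213). The bars run (72,76)–(238,70) and (562,44)–(720,58). I'll fit the pose of each bin.

```bash
cat >> h.py <<'E'
from scipy.optimize import least_squares
def model(b,th,kind,y=0):
    # b: hinge x,y, yaw(rad); th lid angle
    l,o={'handle':(.205,.041),'pad':(.09,.012)}[kind]
    v=[l*np.cos(th)-o*np.sin(th),y,0]; p=R.from_euler('z',b[2]).apply(v)
    return np.array([b[0]+p[0],b[1]+p[1],.115+l*np.sin(th)+o*np.cos(th)])
E
cat > fit.py <<'E'
from h import *
import json
C=lambda u,v:np.array([220+u/4.2,155+v/4.2])
obs={'L':[('top','pad',0,C(163,238)),('top','handle',.055,C(76,76)),('top','handle',-.055,C(234,71)),('side','pad',0,(320,239))],
'R':[('top','pad',0,C(626,213)),('top','handle',.055,C(565,45)),('top','handle',-.055,C(718,58)),('side','pad',0,(337,164))]}
B={}
for k,o in obs.items():
    f=lambda b:np.concatenate([(w2pix(c,model(b,0,kd,y))-uv)for c,kd,y,uv in o])
    s=least_squares(f,[.43,.15 if k=='L' else -.18,0]); B[k]=list(s.x)
    print(k,s.x,np.degrees(s.x[2]),s.fun.round(1),model(s.x,0,'handle'))
json.dump(B,open('B.json','w'))
# ik check along lift: lid angles with tool pitch following part of rotation
for k,b in B.items():
  for th in np.radians([0,15,30,45]):
    p=model(b,th,'handle')
    for tilt in (-45,-30,-15,0,15,30):
      Rt=R.from_euler('z',b[2])*R.from_euler('y',np.radians(tilt))*R.from_matrix(np.array([[0,1,0],[1,0,0],[0,0,-1]]))
      for fl in (0,180):
        A=(Rt*R.from_euler('z',fl,degrees=True))
        j=ik(p-A.as_matrix()[:,2]*.003,A.as_euler('xyz',degrees=True))
        print(k,round(np.degrees(th)),tilt,fl,None if j is None else np.round(j),end=' | ')
    print()
E
python3 fit.py
```

```text
L [0.42636238 0.14579034 0.037867  ] 2.169619267114018 [-0.6  0.3  0.1 -0.1 -0.4  0.5 -0.4 -1.3] [0.63121542 0.15355122 0.156     ]
R [ 0.45075238 -0.17992192 -0.06444667] -3.69252227688513 [-0.3  0.4  0.   0.  -0.1  0.1 -0.5 -0.7] [ 0.65532681 -0.19312435  0.156     ]
L 0 -45 0 [  4.  25. 103.  -9.   7.  11.] | L 0 -45 180 None | L 0 -30 0 [ 4. 27. 93. -1. 30.  3.] | L 0 -30 180 None | L 0 -15 0 [ 3. 31. 82. -0. 52.  2.] | L 0 -15 180 None | L 0 0 0 [ 3. 38. 69. -0. 73.  1.] | L 0 0 180 None | L 0 15 0 [ 3. 47. 55.  0. 93.  1.] | L 0 15 180 None | L 0 30 0 [  3.  57.  40.   1. 114.   1.] | L 0 30 180 None | 
L 15 -45 0 [  4.  18. 103.  -5.  13.   6.] | L 15 -45 180 None | L 15 -30 0 [ 4. 21. 93. -1. 36.  2.] | L 15 -30 180 None | L 15 -15 0 [ 4. 26. 82. -0. 57.  2.] | L 15 -15 180 None | L 15 0 0 [ 3. 33. 69. -0. 78.  1.] | L 15 0 180 None | L 15 15 0 [ 3. 42. 56.  0. 97.  1.] | L 15 15 180 None | L 15 30 0 [  3.  52.  41.   1. 117.   1.] | L 15 30 180 None | 
L 30 -45 0 [  4.  11. 105.  -4.  19.   5.] | L 30 -45 180 None | L 30 -30 0 [ 4. 15. 95. -1. 41.  2.] | L 30 -30 180 None | 
[... 2072 characters left out ...]
.  -6. 102. -23.] | R 30 15 180 [-26.  41.  50.  -6. 102. 157.] | R 30 30 0 [-24.  52.  35. -12. 121. -24.] | R 30 30 180 [-24.  52.  35. -12. 121. 156.] | 
R 45 -45 0 [-39.   8. 103.  42.  38. -63.] | R 45 -45 180 [-39.   8. 103.  42.  38. 117.] | R 45 -30 0 [-36.  12.  92.  20.  51. -41.] | R 45 -30 180 [-36.  12.  92.  20.  51. 139.] | R 45 -15 0 [-32.  18.  81.   8.  68. -31.] | R 45 -15 180 [-32.  18.  81.   8.  68. 149.] | R 45 0 0 [-30.  26.  69.   0.  85. -26.] | R 45 0 180 [-30.  26.  69.  -0.  85. 154.] | R 45 15 0 [-27.  35.  56.  -6. 103. -24.] | R 45 15 180 [-27.  35.  56.  -6. 103. 156.] | R 45 30 0 [-25.  44.  44. -12. 120. -25.] | R 45 30 180 [-25.  44.  44. -12. 120. 155.] |
```

```bash
cat >> h.py <<'E'
import json
B=json.load(open('B.json'))
def tool(b,tilt=0):
    return (R.from_euler('z',b[2])*R.from_euler('y',tilt)*R.from_matrix(np.array([[0,1,0],[1,0,0],[0,0,-1.]])))
def pose(b,p,d=.003,tilt=0):
    A=tool(b,tilt); return p-A.as_matrix()[:,2]*d, A.as_euler('xyz',degrees=True)
def grasp(b,th=0):
    p=model(b,th,'handle'); arm.movep(*pose(b,p+[0,0,.12])); gripper_to(.6)
    arm.line_to(pose(b,p)[0],speed=.12); gripper_to(0.0); st('grasped')
def swing(b,t0,t1,n=6,speed=.08):
    for th in np.linspace(t0,t1,n+1)[1:]:
        arm.line_to(pose(b,model(b,th,'handle'))[0],speed=speed); st(f'{np.degrees(th):.0f}')
def st(m=''):
    s=status.get_state(); print(m,'t%.1f'%s['time'],s['tool_pos'].round(4),'F',s['contact_force'].round(1),'gap%.3f'%s['finger_gap'],'g%.0f'%s['grasp_force']); return s
E
python3 - <<'E'
from h import *
import cv2
b=B['L']; s=st()
arm.line_to(s['tool_pos']+[0,0,.07],speed=.2)
grasp(b); swing(b,0,np.radians(24),3)
cv2.imwrite("pics/side1.png",grab_frame("side")[:,:,::-1])
E
```

```text
t0.1 [0.1216 0.5105 0.2528] F [ 0.4  0.1 -0.1] gap0.999 g0
grasped t4.9 [0.6322 0.1536 0.1596] F [5.9 0.1 0. ] gap0.120 g58
8 t5.4 [0.6246 0.1532 0.1882] F [5.  0.4 4.2] gap0.118 g60
16 t5.9 [0.6132 0.1527 0.2152] F [ 6.2 -0.3  4.7] gap0.118 g60
24 t6.4 [0.5984 0.152  0.2406] F [ 7.2 -1.2  7.2] gap0.114 g60
```

View pics/side1.png

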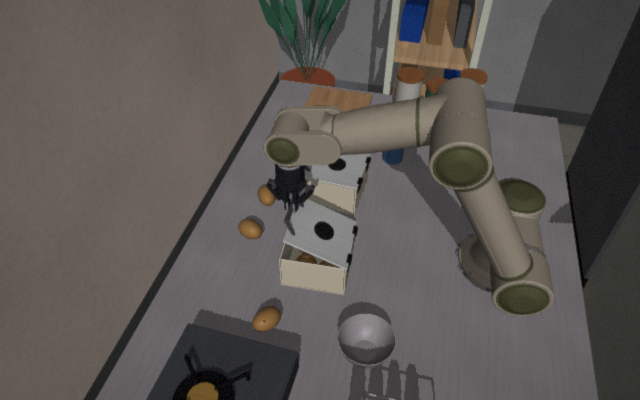

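The lid is open about 24° with the bar held in the fingers. I'll raise it to 45°, let go and watch.

```bash
python3 - <<'E'
from h import *
import cv2
b=B['L']
swing(b,np.radians(24),np.radians(46),3)
gripper_to(.5); st('open')
arm.line_to(pose(b,model(b,np.radians(46),'handle')+[0,0,.09])[0],speed=.15)
arm.hold(1.0); st()
cv2.imwrite("pics/side2.png",grab_frame("side")[:,:,::-1])
E
```

```text
31 t7.0 [0.5818 0.1512 0.262 ] F [ 8.5 -1.8  9.4] gap0.114 g60
39 t7.4 [0.5627 0.1504 0.2811] F [ 8.9 -1.4 12.4] gap0.113 g60
46 t7.9 [0.5415 0.1494 0.2976] F [ 9.9 -2.9 17.3] gap0.119 g60
open t8.3 [0.5389 0.1501 0.2935] F [ 0.3 -0.7  0.6] gap0.500 g0
 t10.1 [0.5392 0.1501 0.384 ] F [ 0.6  0.2 -0.3] gap0.499 g0
```

View pics/side2.png

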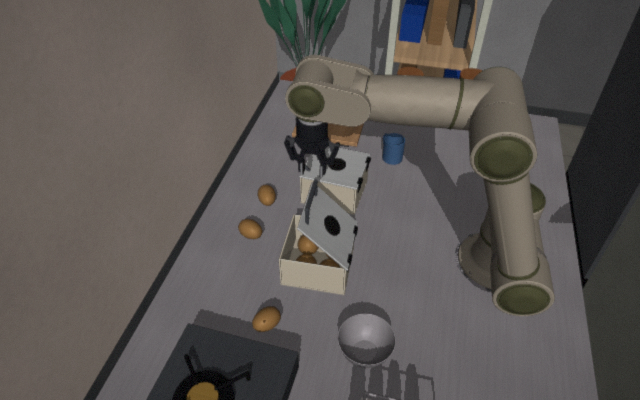

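The lid is still open about 1.8 s after release, with its pad at (332,225). I'll compute the angle, take a second look to confirm it isn't sinking, and check IK for a square press.

```bash
python3 - <<'E'
from h import *
import cv2
arm.hold(.4); a=grab_frame("side"); t=grab_frame("top"); 
o=cv2.imread("pics/side2.png")[:,:,::-1]; print('change',np.abs(a[170:300,260:370].astype(int)-o[170:300,260:370]).max())
T=cv2.resize(t[150:260,215:315,::-1],None,fx=4,fy=4,interpolation=2); S=cv2.resize(a[165:275,275:375,::-1],None,fx=4,fy=4,interpolation=2)
cv2.imwrite("pics/c2.png",np.hstack([T,S]))
b=B['L']
for d in(40,43,46,49):
    th=np.radians(d); print(d,w2pix('side',model(b,th,'pad')).round(1),w2pix('top',model(b,th,'pad')).round(1),w2pix('side',model(b,th,'handle',.055)).round(1))
    for tl in (d,d-15): print(tl,ik(*pose(b,model(b,th,'pad'),.022,-np.radians(tl))),ik(*pose(b,model(b,th,'pad'),.1,-np.radians(tl))))
E
```

```text
change 21
40 [329.8 226. ] [255.6 220.5] [300.1 211.7]
40 [  4.46082985   4.13743755 121.14620882  -5.76960762  14.81067012
   7.33470274] [  4.86530266  -8.16098879 122.33986151  -3.96770817  25.90635456
   5.63572196]
25 [  4.13022995   7.55890243 110.77109871  -1.38663157  36.69088709
   2.8890173 ] [  4.31155656  -1.45759888 108.83548497  -1.22478148  47.64396716
   2.76666337]
43 [331.1 225.4] [255.4 221.6] [303.3 210.4]
43 [  4.55816496   3.10740492 123.37162053  -8.83091848  10.66943902
  10.4279348 ] [  5.03290885  -9.81554474 125.06957733  -5.24863194  21.86474589
   6.96785096]
28 [  4.21182908   5.92476808 113.15559954  -1.76276961  32.94709629
   3.28273941] [  4.43344701  -3.71477746 111.70066635  -1.52856494  44.04284096
   3.09795982]
46 [332.5 224.9] [255.3 222.9] [306.7 209.2]
46 [  4.66146845   2.21735995 125.58303598 -16.09227414   6.47850592
  17.72633347] [  5.21681881 -11.33056074 127.79223766  -7.22116831  17.71062654
   9.00008021]
31 [  4.29945605   4.36872935 115.5410724   -2.25372419  29.12652314
   3.79482402] [  4.5678881   -5.91044464 114.56506255  -1.90627194  40.38319539
   3.5083224 ]
49 [333.9 224.5] [255.2 224.2] [310.3 208.2]
49 [  4.77087665   1.48647609 127.77610721 -48.02759605   2.64062074
  49.70457492] [  5.41860037 -12.68018913 130.50546245 -10.60312362  13.44175435
  12.45181969]
34 [  4.39350703   2.90180635 117.92509142  -2.91889328  25.22177525
   4.48501182] [  4.71641136  -8.03467373 117.42788077  -2.38532824  36.65682202
   4.02578703]
```

View pics/c2.png

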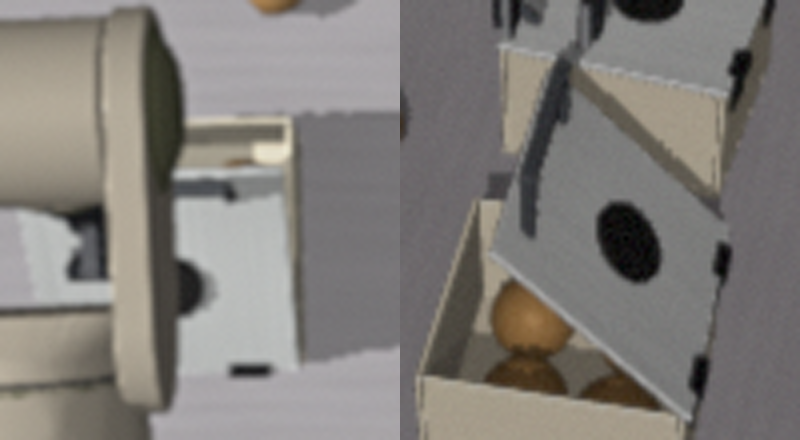

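The pad at (332,225.5) means the lid is holding at about 45–46°, so the left lid is the sound one. Next is a guarded press from behind, with the fingers closed.

```bash
cat > press.py <<'E'
from h import *
b=B['L']; th=np.radians(46); tl=-np.radians(43); pad=model(b,th,'pad')
n=tool(b,tl).as_matrix()[:,2]
s=status.get_state(); arm.line_to(s['tool_pos']+[-.03,0,.06],speed=.2); gripper_to(0.)
arm.movep(*pose(b,pad,.13,tl)); st('pre')
arm.line_to(pose(b,pad,.040,tl)[0],speed=.08); arm.hold(.3)
def F(k=5):
    v=[]
    for _ in range(k): v.append(status.get_state()['contact_force']@n); arm.hold(.02)
    return -np.mean(v)
f0=F(); st(f'near f0={f0:.2f}')
hit=arm.line_to(pose(b,pad,.010,tl)[0],speed=.008,f_stop=3.0); 
s=st(f'hit={hit}'); f=F()-f0; print('f',f,'depth',(s['tool_pos']-pad)@n)
E
python3 press.py
```

```text
pre t12.8 [0.3924 0.1445 0.2841] F [ 1.1 -0.3  0.7] gap-0.002 g0
near f0=-0.34 t14.5 [0.4529 0.1468 0.2174] F [-0.   0.2  0.2] gap0.004 g0
hit=True t16.7 [0.4659 0.1473 0.2035] F [-4.3 -1.2  5.4] gap0.001 g3
f 6.852447246467149 depth -0.02103233338880567
```

```bash
python3 - <<'E'
from h import *
import cv2
n=tool(B['L'],-np.radians(43)).as_matrix()[:,2]
for _ in range(8):
    s=status.get_state(); f=-s['contact_force']@n; print('%.2f |F| %.2f'%(f,np.linalg.norm(s['contact_force'])),s['tool_pos'].round(4)); arm.hold(.2)
cv2.imwrite("pics/side3.png",cv2.resize(grab_frame("side")[120:300,240:480,::-1],None,fx=3,fy=3,interpolation=2)); st()
E
```

```text
5.56 |F| 5.58 [0.4658 0.1473 0.2035]
6.81 |F| 6.83 [0.4659 0.1473 0.2035]
6.43 |F| 6.62 [0.4659 0.1473 0.2035]
6.81 |F| 6.91 [0.4659 0.1473 0.2035]
6.30 |F| 6.44 [0.4659 0.1473 0.2035]
6.21 |F| 6.33 [0.4659 0.1473 0.2035]
6.78 |F| 6.91 [0.4658 0.1473 0.2035]
6.14 |F| 6.28 [0.4659 0.1473 0.2035]
 t18.4 [0.4659 0.1473 0.2035] F [-4.5 -1.   5.9] gap0.002 g3
```

View pics/side3.png

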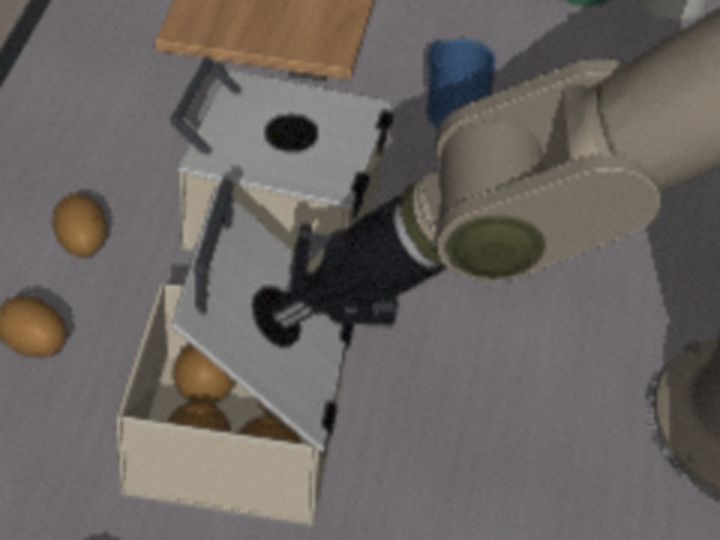

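The fingertips rest on the pad at (285,315) in the crop with a steady 6.5 N or so for 1.6 s. The lid hasn't moved and the other bin is shut. I'll retreat, check and hand in.

```bash
python3 - <<'E'
from h import *
import cv2
b=B['L']; pad=model(b,np.radians(46),'pad')
arm.line_to(pose(b,pad,.14,-np.radians(43))[0],speed=.08)
s=status.get_state(); arm.line_to(s['tool_pos']+[-.02,0,.06],speed=.15); arm.hold(1.0); st()
a=grab_frame("side"); cv2.imwrite("pics/side4.png",a[:,:,::-1])
E
```

```text
t21.6 [0.3648 0.1442 0.3501] F [-0.6 -0.1 -0.9] gap0.002 g0
```

View pics/side4.png

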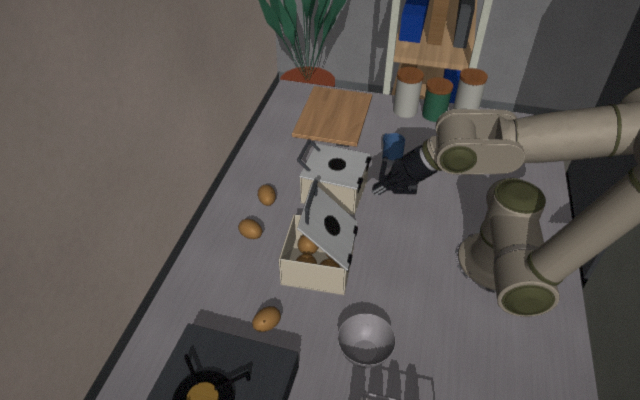

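The left lid still stands at about 45° with its pad at (332,225). The right lid is shut, the bystanders haven't moved and the arm is clear.

```bash
python3 -c "
from plant import arm
print(arm.sign_off())"
```

```text
the job is handed in; nothing more can be done
None
```

The job is handed in: the left bin's lid held by itself at about 45°, took a steady 6–7 N on its pad for over a second without moving, and stands open untouched; the right lid was never lifted (I took it as the worn one by elimination) and is still shut.

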